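# Slide the printing carriage home with its lock held down

## Robot

A 6-joint arm with a two-finger parallel gripper is mounted at the origin on the work surface. World frame = base frame: x ahead of the robot, y to its left, z up, the work surface at z = 0. Lengths are in m, angles in rad, forces in N, time in s.
With the tool pointing down it reaches from about 0.35 to 0.975 m from the base axis. Payload 4.9 kg.
Tool frame: the origin (TCP) lies at the very end of the fingers, on their centre line; the grasp point (between the pads) lies 19 mm behind it; z points along the fingers, y is the line along which they close (so a half turn about z gives the same grasp; the last joint's range is limited). The gripper opens to 85 mm and grips with 20 to 120 N. Pads are 22 mm wide; open, the fingers measure 114 mm over their backs; the gripper's body (76 mm by 85 mm) begins 54 mm behind the grasp point. The pads swing forward as they close: fully open they stand 13 mm farther back than shut.
Start: joints at [1.171, 0.053, 1.613, -0, 1.476, -0.119], TCP at [0.173, 0.601, 0.231] pointing down, gripper open.
Joint ranges: [-3.01, 3.01], [-1.01, 2.22], [0.06, 2.58], [-1.02, 4.17], [0.09, 2.62], [-3.14, 3.14]. Speed limits (rad/s): [2.57, 2.57, 3.14, 3.14, 3.14, 3.14].

## Interface

Orientations are given as a unit quaternion [w, x, y, z].
In Python, from plant import manip gives the robot as it stands.
- The arm moves only by the tool move_arm, never from a script. Its argument "plan" is a list that holds one entry, the list of rows, each a list of 7 numbers: the shift along the tool's x, y, z as a fraction of full scale, then the turn, a rotation vector about the tool's x, y, z as a fraction of full scale, then the closure, from 0 (fully open) to 1 (shut). In form: [[[dx, dy, dz, wx, wy, wz, fingers], ...]]. A call has exactly 10 rows; each row shifts and turns the commanded pose from where the row before left it, along the tool's axes as they then stand; what a row does not reach is not made up. Full scale, the value 1, is 0.12 m for a shift and 0.15 rad for a turn. A row lasts 1/8 s, in which the tool goes at most 62.5 mm and 10.7 degrees, less where a joint would pass 70% of its speed; a pose out of reach is approached as far as the arm can. A call with a number of a shift or a turn outside -1 to 1 is refused whole. A call with a gripper value outside its range is refused whole. The fingers move at their own pace and stop on an object; the grip force is fixed at half the most. Time passes only in rows, so rows that do not move let the fingers close, or fill a call up. It gives the time, the measured TCP pose, the force, the opening and the grip force at its end, in the units of the state.
- manip.state(): the state, without advancing time (a new reading comes with each control period).
- manip.grab_frame(name): name is "side" or "top" or "wrist"; returns a dict with "pixels" (400x640x3 uint8, blue, green, red), "depth" (400x640 float32, m along the optical axis (not along the pixel's ray), 0 where there is no reading), "vfov" (degrees; the focal length in pixels is half the picture's height over the tangent of half this angle, whatever the lens; pixels are square), "cx", "cy" (the principal point, pixels), "view" (4x4, takes a point from world to camera coordinates). Camera axes: x right, y down, z forward; pixel columns grow to the right and rows downward; lengths in m; the calibration is good to about 2 mm. A picture is of the moment at which its call begins.
- manip.job_done(): hands the job in; it is judged then, once.
The state is a dict: "time": time; "joint_pos": joint angles; "joint_vel": joint speeds; "joint_efforts": joint torques, N m; "tool_pos": TCP position; "tool_rot": TCP orientation; "contact_force": force on the tool from outside, world axes, zero at the start; "ft_torque": the same for the moment, N m; "gripper_width": opening from 0.0 (shut) to 1.0 (fully open); "grasp_force": force on a finger pad.
Only numpy, scipy, OpenCV 4.12 (cv2) and the standard library are available. Lean on these libraries where they do the work, as an engineer would, in place of code of your own. Each camera call takes 0.05 s, during which the arm holds its last target. There are 200 camera calls.

## Task

Press down the round black lock button on the pad printer's carriage with a fingertip and, keeping it held down all the way, slide the carriage along its bed until it is fully home against the stop on the printing post. Then let the button spring back up so that the carriage is locked there. Leave the bottle, tape roll, ink jar and carton where they stand.

Things in the scene. Friction and masses are not known exactly. Their poses are not given: they have to be found in the camera images.
- slide_bed: grey bed of the slide, fixed to the bench, 140 (x) x 540 (y) x 30 mm high; origin at the centre of its underside, on the bench. The carriage slides along its y axis; the printing post stands at its -y end, so sliding home is towards bed -y. Place and yaw differ from start to start.
- button_top (a point): centre of the top face of the lock button, moving with it: plain black round button, 40 mm diameter, standing 10 mm above the carriage's top when up (62 mm above the bench) with 6 mm travel straight down, so 4 mm still stand out when fully pressed. It rides on the carriage, 170 mm behind (bed +y) the nose; ahead of it (bed -y) the carriage is flat for 94 mm up to the white nest.
- push_plate (a point): centre of the face, towards the button, of an upright aluminium plate fixed on the carriage behind the button, 26 mm from the button's centre towards bed +y: 70 mm wide across the bed, 8 mm thick, 30 mm tall, its top 82 mm above the bench (this point 67 mm). The finger that holds the button may push or not push on it.
- lock (a joint): lock button travel in m: 0 up, 0.006 fully down. Its spring needs about 4 N to start and 9 N fully down. A bolt under it locks the carriage behind a catch at the start and again at home; it clears the catches only when pressed beyond 0.004. Let go on the way, the button pops up and its bolt runs into the home catch. At home, within 3 mm of the stop, it springs fully up and locks.
- carriage (a joint): travel of the carriage in m along the bed's -y; 0 at the loading end, where it starts locked (2 mm of play), growing towards the printing post. Its value at the stop differs from start to start (see stop_face). It slides with about 2 N while the button is down and is rigidly locked while it is up.
- carriage_nose (a point): middle of the leading face of the aluminium carriage (plate 130 x 220 x 18 mm, its top 52 mm above the bench), 44 mm above the bench; touches stop_face when home. A white nest with a spectacle frame clipped in it (top 69 mm above the bench) is fixed on the carriage 34 to 86 mm behind the nose.
- stop_face (a point): centre of the black rubber stop bar's flat face (110 mm wide across the bed, 20 mm high) on the grey printing post, 44 mm above the bench, in line with carriage_nose. The post, 236 mm tall, is clamped on the bed at a varying place along it; its arm and print pad overhang the bed by 68 mm from this face towards the carriage, 113 to 180 mm above the bench, ending 102 mm short of the button's centre when home.
- bottle: white plastic bottle, 64 mm diameter, 170 mm tall, loose; origin at the centre of its underside. Leave alone.
- tape_roll: tan roll of tape lying flat, 90 mm diameter, 24 mm high, loose; origin at the centre of its underside. Leave alone.
- ink_jar: small glass jar, 52 mm diameter, 55 mm tall, loose; origin at the centre of its underside. Leave alone.
- carton: small cardboard box, 70 x 50 x 40 mm high, loose; origin at the centre of its underside. Leave alone.

How it is judged:
By the outcome, as a careful person would: the job done as asked, in the order asked, and still so for the second after the job is handed in, with the robot touching nothing.
It also fails if it takes over 38 s, if anything falls off the work surface, if the arm or the gripper's body presses on something with over 40 N, if the wrist force passes 120 N, or if a joint passes its speed limit or range.

## Working session

There is one attempt and no reset: what is moved stays moved. The work goes in short steps, Python scripts to look and compute and a tool call to move; the robot and the scene stay as the last step left them, time stands still between calls to the robot, and variables do not carry over. Pictures are saved under pics/ and viewed, at most 10 in all, crops included, and the job is handed in when it is done.

Besides the shell and the picture viewer there is one more tool, called after "Call:" as name(argument=value, ...), one argument or row to a line, values as JSON. move_arm: Moves the arm, as the interface text tells. Its arguments: {"type":"object","properties":{"plan":{"type":"array"}},"required":["plan"]}

```bash
mkdir -p pics; python3 - <<'E'
from plant import manip
import cv2,numpy as np
s=manip.state();print(s)
for n in("top","side"):
    f=manip.grab_frame(n);cv2.imwrite(f"pics/{n}0.png",f["pixels"]);np.savez(f"{n}0.npz",**f)
    print(n,f["vfov"],f["cx"],f["cy"],np.round(f["view"],3).tolist())
E
```

```text
{'time': 0.0, 'joint_pos': array([ 1.17105095e+00,  5.33368091e-02,  1.61430903e+00,  3.57428908e-06,
        1.47597161e+00, -1.19028198e-01]), 'joint_vel': array([ 6.71742926e-04,  1.25325096e-04,  3.95686213e-04,  4.36802684e-04,
       -2.09510247e-03,  1.77587370e-05]), 'joint_efforts': array([ 5.25568248e-04, -3.93680584e+01, -3.70179176e+01, -1.37262286e-04,
        7.02381876e-03,  2.65328794e-05]), 'tool_pos': array([0.17292504, 0.59995467, 0.23006646]), 'tool_rot': array([-2.61387583e-04,  1.39898283e-01,  9.90165363e-01, -9.78075596e-04]), 'contact_force': array([-0.42692743, -0.94236939,  1.05468929]), 'ft_torque': array([-0.0447759 , -0.03888491,  0.00774719]), 'grasp_force': 0.0, 'gripper_width': 1.000039238939115}
top 51.74367050678258 314.1385621228407 199.51004401292403 [[-0.016, -0.999, -0.042, -0.054], [-0.99, 0.022, -0.142, 0.565], [0.143, 0.039, -0.989, 0.919], [0.0, 0.0, 0.0, 1.0]]
side 42.487989276348614 325.477196934408 190.8345679620136 [[0.093, -0.996, -0.012, -0.143], [-0.767, -0.064, -0.638, 0.456], [0.634, 0.068, -0.77, 0.769], [0.0, 0.0, 0.0, 1.0]]
```

View pics/top0.png

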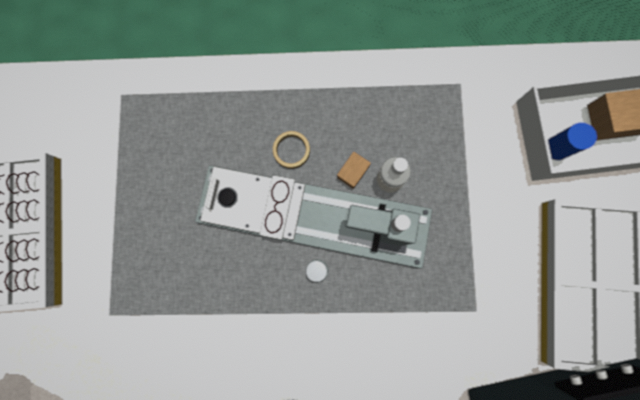

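View pics/side0.png

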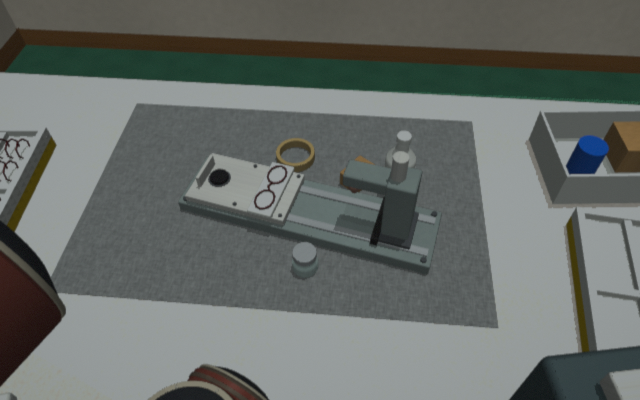

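The top view shows the button at about (228,197), the nest at (277,207), the black stop bar near (380,212) and (376,242), the bottle at (397,172), the jar at (317,271), the carton at (353,169) and the tape roll at (292,149). The side view shows the same layout, with the button at (219,178).

```bash
cat > h.py <<'E'
import numpy as np,cv2
def ray(f,uv,z):
    F=200/np.tan(np.radians(float(f["vfov"]))/2);R=f["view"][:3,:3];t=f["view"][:3,3]
    uv=np.atleast_2d(uv).astype(float)
    d=np.c_[(uv[:,0]-f["cx"])/F,(uv[:,1]-f["cy"])/F,np.ones(len(uv))]@R
    c=-R.T@t
    return c+d*((z-c[2])/d[:,2])[:,None]
def cloud(f):
    F=200/np.tan(np.radians(float(f["vfov"]))/2);R=f["view"][:3,:3];t=f["view"][:3,3]
    v,u=np.mgrid[:400,:640];D=f["depth"]
    P=np.stack([(u-f["cx"])/F*D,(v-f["cy"])/F*D,D],-1)
    return (P-t)@R
def blob(f,box,thr=60):
    u0,v0,u1,v1=box;g=f["pixels"].max(2)[v0:v1,u0:u1]<thr
    n,l,s,c=cv2.connectedComponentsWithStats(g.astype(np.uint8))
    return [(s[i].tolist(),(c[i]+[u0,v0])) for i in range(1,n) if s[i,4]>15]
E
python3 - <<'E'
from h import *
for n,bx in(("top",(205,170,245,220)),("side",(195,150,240,195))):
    f=np.load(n+"0.npz")
    for s,c in blob(f,bx): print(n,s,c,ray(f,c,.062).round(4))
f=np.load("top0.npz");P=cloud(f)
px=f["pixels"].astype(int)
z=P[...,2];print("bench",z[300,200],"btn",z[197,228],"carr",z[200,245],"bed",z[205,320])
m=(abs(z-.052)<.006)&(px.min(2)>120);m[:, :190]=0;m[:,310:]=0
n,l,s,c=cv2.connectedComponentsWithStats(m.astype(np.uint8));i=1+s[1:,4].argmax()
pts=P[l==i][:,:2]
r=cv2.minAreaRect((pts*1000).astype(np.float32));print("carr rect",s[i],r)
m=(z>.02)&(z<.25)&(P[...,0]<.9);m[:,:190]=0;m[:,440:]=0;m[:150]=0
n,l,s,c=cv2.connectedComponentsWithStats(m.astype(np.uint8))
for i in range(1,n):
    if s[i,4]>100: print("obj",s[i],cv2.minAreaRect((P[l==i][:,:2]*1000).astype(np.float32)),z[l==i].max())
for s,c in blob(f,(365,195,395,260)): print("stop",s,c,ray(f,c,.054).round(4),z[int(c[1]),int(c[0])])
for nm,c in(("bottle",(397,172)),("jar",(317,271)),("carton",(353,169)),("tape",(292,149))):print(nm,P[c[1],c[0]].round(3))
f=np.load("side0.npz")
for s,c in blob(f,(365,200,395,250)): print("side stop",s,c,ray(f,c,.044).round(4))
E
```

```text
top [14, 19, 17, 17, 229] [226.78165939 197.06550218] [[0.5709 0.1345 0.062 ]]
side [14, 20, 21, 16, 259] [218.85714286 177.47490347] [[0.5685 0.1355 0.062 ]]
bench -0.0005186927485686964 btn 0.061124218242393016 carr 0.05121758784512115 bed 0.02847509984927874
carr rect [ 201  167   71   66 2864] ((567.834716796875, 115.285888671875), (142.71180725097656, 130.01329040527344), 77.68766021728516)
obj [273 150  37  17 186] ((668.26513671875, -9.702850341796875), (87.22317504882812, 40.14540481567383), 88.91004180908203) 0.028325738871304663
obj [337 152  34  36 663] ((635.3712158203125, -159.0172576904297), (50.112548828125, 70.94947052001953), 53.89891815185547) 0.04550383147846521
obj [377 157  34  35 879] ((611.0806884765625, -244.0420379638672), (63.57811737060547, 60.086238861083984), 54.01750183105469) 0.17407423572328576
obj [  196   166   237   102 13717] ((529.309814453125, -59.5465087890625), (541.34375, 140.25869750976562), 77.51081848144531) 0.2393205748786536
obj [306 260  23  22 393] ((400.9286193847656, -68.05465698242188), (50.92666244506836, 47.79323959350586), 88.9476318359375) 0.059374486202087975
stop [14, 10, 6, 5, 25] [381.6  206.92] [[ 0.5416 -0.2182  0.054 ]] 0.054134504654747256
stop [6, 38, 24, 19, 303] [381.94389439 242.35643564] [[ 0.4616 -0.2158  0.054 ]] 0.04548933652049362
bottle [ 0.6   -0.24   0.155]
jar [ 0.401 -0.069  0.057]
carton [ 0.633 -0.157  0.043]
tape [ 0.697 -0.011 -0.001]
side stop [5, 0, 25, 46, 853] [384.39038687 224.31535756] [[ 0.4887 -0.2173  0.044 ]]
```

Heights and sizes agree: bed 541 x 140 mm, bench 0, button 61 mm, carriage 51 mm. Bed yaw is about -12.5°, the button is at (0.570, 0.135), and expected travel is about 0.17 m. I'll approach with the fingers shut, tool y along the bed.

Call:
move_arm(
  plan=[
    [[-0.25,-0.16,0,0,0,0,1],[-0.25,-0.16,0,0,0,0,1],[-0.25,-0.16,0,0,0,0,1],[-0.25,-0.16,0,0,0,0,1],[-0.25,-0.16,0,0,0,0,1],[-0.25,-0.16,0,0,0,0,1],[-0.25,-0.16,0,0,0,0,1],[-0.25,-0.16,0,0,0,0,1],[-0.25,-0.16,0,0,0,0,1],[0,0,0,0,0,-0.42,1]],
  ],
)

```text
time: 1.35
tool_pos: [0.3858, 0.3579, 0.2307]
tool_rot: [-0.0, 0.109, 0.994, -0.0]
contact_force: [-0.8, 0.7, 0.6]
gripper_width: -0.0
grasp_force: 0.0
```

```bash
cat > go.py <<'E'
from plant import manip
import numpy as np,sys
from scipy.spatial.transform import Rotation as R
s=manip.state();q=s["tool_rot"];M=R.from_quat([q[1],q[2],q[3],q[0]]).as_matrix()
y=np.array([.216,.976,0]);b=np.array([.5700,.135,.062])
print("t",s["time"].__round__(2),"tcp",s["tool_pos"].round(4),"F",s["contact_force"].round(2),"w",round(s["gripper_width"],3),"tooly",M[:,1].round(3),"toolz",M[:,2].round(3))
d=s["tool_pos"]-b;print("along bed",(d@y).round(4),"lat",(d@[.976,-.216,0]).round(4))
if len(sys.argv)>1:
    T=b+y*float(sys.argv[1]);T[2]=float(sys.argv[2]);print("need units",(M.T@(T-s["tool_pos"])/.12).round(3))
E
python3 go.py 0.003 0.10
```

```text
t 1.35 tcp [0.3858 0.3579 0.2307] F [-0.82  0.69  0.58] w -0.0 tooly [ 0.218  0.976 -0.001] toolz [-0.    -0.001 -1.   ]
along bed 0.1778 lat -0.2279
need units [-1.902 -1.453  1.09 ]
```

Call:
move_arm(
  plan=[
    [[-0.238,-0.182,0.1,0,0,0,1],[-0.238,-0.182,0.1,0,0,0,1],[-0.238,-0.182,0.1,0,0,0,1],[-0.238,-0.182,0.1,0,0,0,1],[-0.238,-0.182,0.1,0,0,0,1],[-0.238,-0.182,0.1,0,0,0,1],[-0.238,-0.182,0.1,0,0,0,1],[-0.238,-0.182,0.1,0,0,0,1],[0,0,0.2,0,0,0,1],[0,0,0,0,0,0,1]],
  ],
)

```text
time: 2.6
tool_pos: [0.5681, 0.1391, 0.1084]
tool_rot: [-0.003, 0.109, 0.994, -0.001]
contact_force: [-0.2, -0.7, 0.7]
gripper_width: 0.003
grasp_force: 0.0
```

```bash
python3 go.py 0.003 0.07; python3 - <<'E'
from plant import manip
import cv2,numpy as np
a=manip.grab_frame("wrist");b=manip.grab_frame("side")
np.savez("side1.npz",**b)
cv2.imwrite("pics/w1.png",np.vstack([cv2.resize(a["pixels"],(480,300)),cv2.resize(b["pixels"][100:290,150:454],(480,300))]))
E
```

```text
t 2.6 tcp [0.5681 0.1391 0.1084] F [-0.16 -0.73  0.68] w 0.003 tooly [ 0.217  0.976 -0.002] toolz [-0.006 -0.001 -1.   ]
along bed 0.0035 lat -0.0027
need units [-0.025 -0.004  0.32 ]
```

View pics/w1.png

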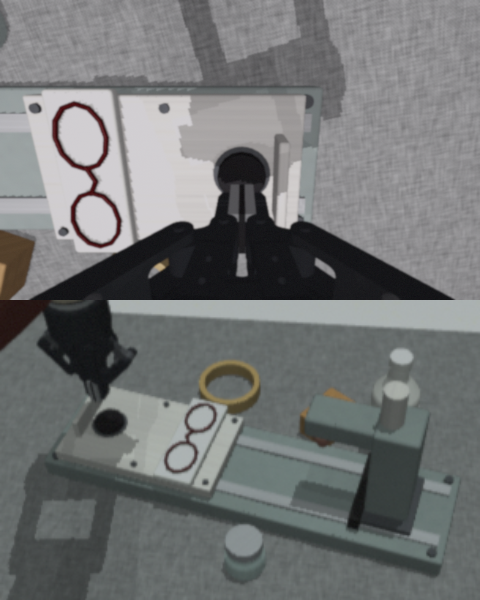

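The upper half (wrist view) shows the shut fingers in line with the button at (240,168) and clear of the plate at (282,180). The lower half (side view) shows the gripper above the button at (108,423) and the path clear. I'll lower now.

Call:
move_arm(
  plan=[
    [[-0.02,0,0.1,0,0,0,1],[0,0,0.1,0,0,0,1],[0,0,0.1,0,0,0,1],[0,0,0.04,0,0,0,1],[0,0,0.03,0,0,0,1],[0,0,0.02,0,0,0,1],[0,0,0.02,0,0,0,1],[0,0,0.02,0,0,0,1],[0,0,0,0,0,0,1],[0,0,0,0,0,0,1]],
  ],
)

```text
time: 3.95
tool_pos: [0.5727, 0.1392, 0.0604]
tool_rot: [0.0, 0.109, 0.994, 0.0]
contact_force: [-1.2, -0.6, 5.4]
gripper_width: 0.003
grasp_force: 2.4
```

```bash
python3 go.py 0.003 0.054
```

```text
t 3.95 tcp [0.5727 0.1392 0.0604] F [-1.24 -0.62  5.4 ] w 0.003 tooly [0.216 0.976 0.   ] toolz [ 0.001  0.    -1.   ]
along bed 0.0047 lat 0.0018
need units [ 0.015 -0.014  0.053]
```

Call:
move_arm(
  plan=[
    [[0,0,0.015,0,0,0,1],[0,0,0.015,0,0,0,1],[0,0,0.01,0,0,0,1],[0,0,0.01,0,0,0,1],[0,0,0,0,0,0,1],[0,0,0,0,0,0,1],[0,0,0,0,0,0,1],[0,0,0,0,0,0,1],[0,0,0,0,0,0,1],[0,0,0,0,0,0,1]],
  ],
)

```text
time: 5.2
tool_pos: [0.5728, 0.1392, 0.0559]
tool_rot: [0.0, 0.109, 0.994, -0.0]
contact_force: [-5.9, -0.9, 13.8]
gripper_width: 0.004
grasp_force: 6.9
```

```bash
python3 go.py 0.003 0.054
```

```text
t 5.2 tcp [0.5728 0.1392 0.0559] F [-5.93 -0.86 13.83] w 0.004 tooly [ 0.216  0.976 -0.   ] toolz [ 0. -0. -1.]
along bed 0.0047 lat 0.0018
need units [ 0.015 -0.014  0.016]
```

The button is fully down: z is 55.9 mm and the force 13.8 N. I'll press slightly harder and start sliding.

Call:
move_arm(
  plan=[
    [[0,0,0.006,0,0,0,1],[0,-0.02,0,0,0,0,1],[0,-0.04,0,0,0,0,1],[0,-0.06,0,0,0,0,1],[0,-0.06,0,0,0,0,1],[0,-0.06,0,0,0,0,1],[0,-0.06,0,0,0,0,1],[0,-0.06,0,0,0,0,1],[0,-0.04,0,0,0,0,1],[0,0,0,0,0,0,1]],
  ],
)

```text
time: 6.45
tool_pos: [0.5626, 0.0928, 0.0559]
tool_rot: [0.0, 0.109, 0.994, 0.001]
contact_force: [-8.7, 0.8, 17.4]
gripper_width: 0.0
grasp_force: 8.6
```

```bash
python3 go.py; python3 - <<'E'
from plant import manip
import cv2,numpy as np
b=manip.grab_frame("side")
a=manip.grab_frame("wrist")
cv2.imwrite("pics/w2.png",np.vstack([cv2.resize(a["pixels"],(480,300)),cv2.resize(b["pixels"][100:290,150:454],(480,300))]))
E
```

```text
t 6.45 tcp [0.5626 0.0928 0.0559] F [-8.72  0.75 17.41] w 0.0 tooly [0.216 0.976 0.001] toolz [ 0.     0.001 -1.   ]
along bed -0.0428 lat 0.0019
```

View pics/w2.png

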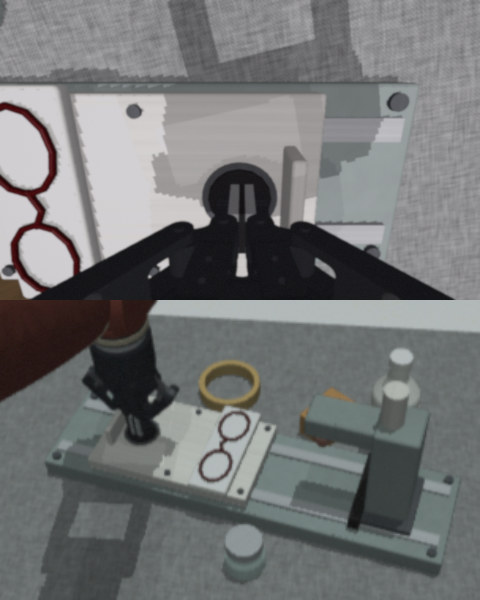

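The carriage follows: the wrist view shows the finger still centred on the button at (240,195), and the bed is now exposed behind the carriage. Continuing.

Call:
move_arm(
  plan=[
    [[0,-0.05,0,0,0,0,1],[0,-0.1,0,0,0,0,1],[0,-0.1,0,0,0,0,1],[0,-0.1,0,0,0,0,1],[0,-0.1,0,0,0,0,1],[0,-0.1,0,0,0,0,1],[0,-0.1,0,0,0,0,1],[0,-0.1,0,0,0,0,1],[0,-0.05,0,0,0,0,1],[0,0,0,0,0,0,1]],
  ],
)

```text
time: 7.8
tool_pos: [0.5417, -0.0018, 0.0559]
tool_rot: [-0.0, 0.109, 0.994, -0.0]
contact_force: [-9.7, 1.5, 18.2]
gripper_width: 0.002
grasp_force: 9.4
```

```bash
python3 go.py; python3 - <<'E'
from plant import manip
import cv2,numpy as np
from h import *
b=manip.grab_frame("side");t=manip.grab_frame("top")
np.savez("top2.npz",**t);np.savez("side2.npz",**b)
cv2.imwrite("pics/w3.png",np.vstack([cv2.resize(t["pixels"][150:275,210:460],(600,300)),cv2.resize(b["pixels"][140:280,200:480],(600,300))]))
E
```

```text
t 7.8 tcp [ 0.5417 -0.0018  0.0559] F [-9.71  1.54 18.17] w 0.002 tooly [ 0.216  0.976 -0.   ] toolz [-0.001 -0.    -1.   ]
along bed -0.1396 lat 0.0019
```

View pics/w3.png

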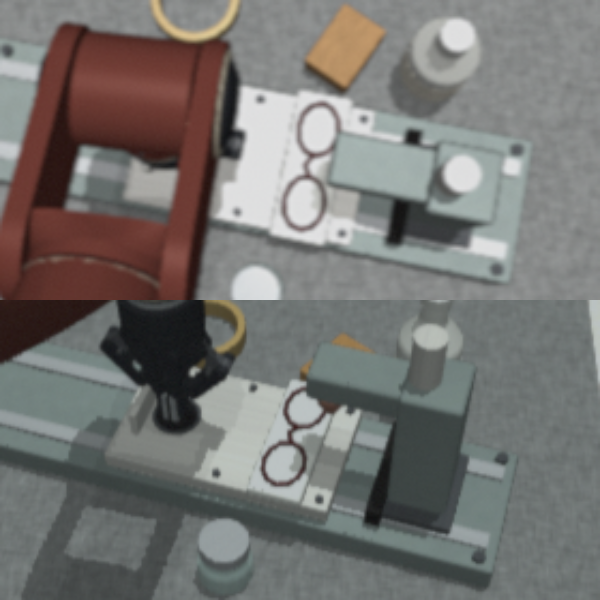

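The carriage front edge is about 30 mm short of the black bar in the top view (upper half, edge near x=355, bar near x=390 at 2.4x scale). The next call makes a slower final approach.

Call:
move_arm(
  plan=[
    [[0,-0.04,0,0,0,0,1],[0,-0.06,0,0,0,0,1],[0,-0.05,0,0,0,0,1],[0,-0.03,0,0,0,0,1],[0,-0.02,0,0,0,0,1],[0,-0.02,0,0,0,0,1],[0,-0.02,0,0,0,0,1],[0,-0.02,0,0,0,0,1],[0,0,0,0,0,0,1],[0,0,0,0,0,0,1]],
  ],
)

```text
time: 9.15
tool_pos: [0.535, -0.0317, 0.0558]
tool_rot: [-0.0, 0.109, 0.994, 0.0]
contact_force: [-8.3, 2.3, 19.1]
gripper_width: -0.002
grasp_force: 9.4
```

```bash
python3 go.py
```

```text
t 9.15 tcp [ 0.535  -0.0317  0.0558] F [-8.34  2.32 19.05] w -0.002 tooly [0.216 0.976 0.   ] toolz [-0.     0.001 -1.   ]
along bed -0.1702 lat 0.0019
```

Call:
move_arm(
  plan=[
    [[0,-0.01,0,0,0,0,1],[0,-0.01,0,0,0,0,1],[0,-0.01,0,0,0,0,1],[0,-0.01,0,0,0,0,1],[0,-0.01,0,0,0,0,1],[0,0,0,0,0,0,1],[0,0,0,0,0,0,1],[0,0,0,0,0,0,1],[0,0,0,0,0,0,1],[0,0,0,0,0,0,1]],
  ],
)

```text
time: 10.4
tool_pos: [0.535, -0.0355, 0.0559]
tool_rot: [0.001, 0.109, 0.994, 0.003]
contact_force: [-3.0, 9.1, 15.3]
gripper_width: -0.001
grasp_force: 7.9
```

```bash
python3 go.py; python3 - <<'E'
from plant import manip
import cv2,numpy as np
b=manip.grab_frame("side");t=manip.grab_frame("top")
np.savez("top3.npz",**t)
cv2.imwrite("pics/w4.png",np.vstack([cv2.resize(t["pixels"][185:260,310:460],(600,300),interpolation=cv2.INTER_CUBIC),cv2.resize(b["pixels"][170:270,280:480],(600,300),interpolation=cv2.INTER_CUBIC)]))
E
```

```text
t 10.4 tcp [ 0.535  -0.0355  0.0559] F [-3.04  9.06 15.35] w -0.001 tooly [0.216 0.976 0.005] toolz [ 0.003  0.005 -1.   ]
along bed -0.174 lat 0.0027
```

View pics/w4.png

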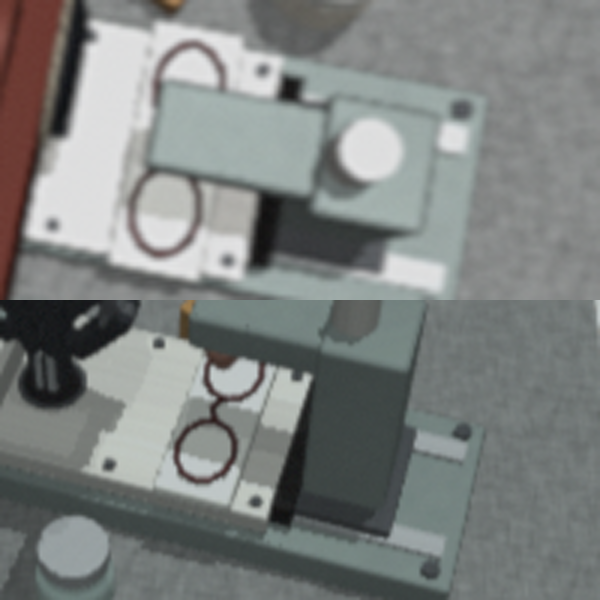

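Both views show the nose against the black bar (upper half near (265,240), lower half near (285,500)). Pushing force has risen to 9 N with no further travel, so the carriage is home. I'll lift straight up.

Call:
move_arm(
  plan=[
    [[0,0,-0.02,0,0,0,1],[0,0,-0.03,0,0,0,1],[0,0,-0.04,0,0,0,1],[0,0,-0.05,0,0,0,1],[0,0,-0.08,0,0,0,1],[0,0,-0.12,0,0,0,1],[0,0,-0.15,0,0,0,1],[0,0.1,-0.2,0,0,0,1],[0,0.1,-0.2,0,0,0,1],[0,0.1,-0.2,0,0,0,1]],
  ],
)

```text
time: 11.75
tool_pos: [0.5413, -0.0023, 0.186]
tool_rot: [0.001, 0.109, 0.994, -0.0]
contact_force: [0.2, 0.1, -0.7]
gripper_width: -0.004
grasp_force: 0.0
```

Call:
move_arm(
  plan=[
    [[0.1,0.3,0,0,0,0,1],[0.1,0.3,0,0,0,0,1],[0.1,0.3,0,0,0,0,1],[0.1,0.3,0,0,0,0,1],[0.1,0.3,0,0,0,0,1],[0.1,0.3,0,0,0,0,1],[0,0.3,0,0,0,0,1],[0,0.2,0,0,0,0,1],[0,0,0,0,0,0,1],[0,0,0,0,0,0,1]],
  ],
)

```text
time: 13.0
tool_pos: [0.5304, 0.2818, 0.1839]
tool_rot: [-0.0, 0.109, 0.994, -0.0]
contact_force: [0.2, 0.5, 0.2]
gripper_width: 0.001
grasp_force: 0.0
```

```bash
python3 go.py; python3 - <<'E'
from plant import manip
from h import *
b=manip.grab_frame("side");t=manip.grab_frame("top")
P=cloud(t);y=np.array([.216,.976])
g=t["pixels"].max(2)<60
d=np.hypot(P[...,0]-.533,P[...,1]+.037)<.03
m=g&d&(P[...,2]>.045)
print("button z",np.median(P[...,2][m]),m.sum(),P[m].mean(0).round(4),"travel",(np.array([.57,.135])-P[m].mean(0)[:2])@y)
a=(abs(P[...,2]-.052)<.003)&d&(t["pixels"].min(2)>110);print("carriage z",np.median(P[...,2][a]),a.sum())
cv2.imwrite("pics/w5.png",np.vstack([cv2.resize(t["pixels"][130:290,190:446],(640,400))[:300],cv2.resize(b["pixels"][140:270,200:480],(640,298))]))
E
```

```text
t 13.0 tcp [0.5304 0.2818 0.1839] F [0.2  0.51 0.23] w 0.001 tooly [ 0.217  0.976 -0.001] toolz [-0.    -0.001 -1.   ]
along bed 0.1347 lat -0.0703
button z 0.06221424008007887 221 [ 0.533  -0.0369  0.062 ] travel 0.1757975056749443
carriage z 0.052553171205405105 206
```

View pics/w5.png

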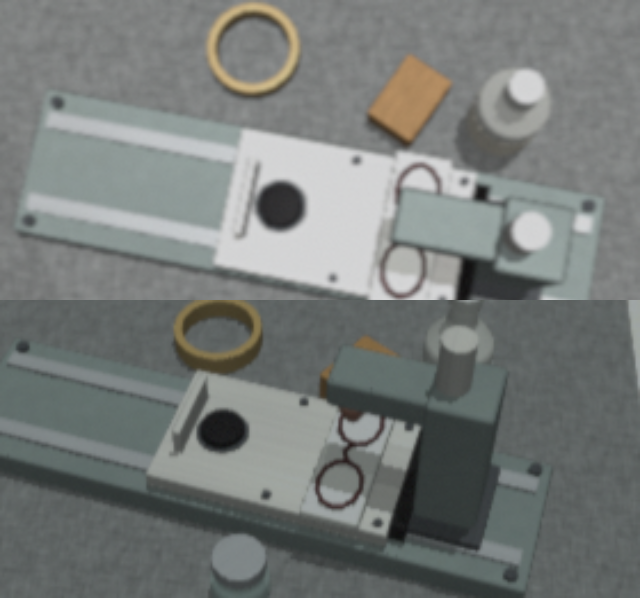

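The carriage sits against the stop, and the button (281,205 in the top view) is back at full height: 62.2 mm, against 52.5 mm for the carriage. The other objects look undisturbed and the arm is clear.

```bash
python3 -c "
from plant import manip
print(manip.job_done())"
```

```text
the job is handed in; nothing more can be done
None
```

I slid the carriage about 176 mm home against the stop with the button held down, then let the button spring fully up. The bottle, tape roll, ink jar and carton were left alone, and I handed the job in at about 13 s.

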